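# Drive the stuck cross pin out of a sole press's star handle

### The arm

A 7-joint arm with a two-finger parallel gripper is mounted at the origin on the work surface. World frame = base frame: x ahead of the robot, y to its left, z up, the work surface at z = 0. Lengths are in m, angles in rad, forces in N, time in s.
With the tool pointing down it reaches from about 0.4 to 0.925 m from the base axis. Payload 4.1 kg.
Tool frame: the origin (TCP) lies at the very end of the fingers, on their centre line; the grasp point (between the pads) lies 19 mm behind it; z points along the fingers, y is the line along which they close (so a half turn about z gives the same grasp; the last joint's range is limited). The gripper opens to 85 mm and grips with 20 to 120 N. Pads are 22 mm wide; open, the fingers measure 114 mm over their backs; the gripper's body (76 mm by 85 mm) begins 54 mm behind the grasp point. The pads swing forward as they close: fully open they stand 13 mm farther back than shut.
Start: joints at [1.099, 0.398, 0.045, 1.537, -0.019, 1.207, -0.051], TCP at [0.237, -0.605, 0.231] pointing down, gripper open.
Joint ranges: [-2.82, 2.82], [-0.49, 2.23], [-1.37, 1.46], [0, 2.46], [-1.36, 4.5], [0.23, 2], [-2.94, 2.94]. Speed limits (rad/s): [2.57, 2.57, 3.14, 3.14, 3.14, 3.14, 3.14].

### API

Orientations are given as a rotation vector (axis times angle).
In Python, from plant import r, optics, order gives the robot as it stands.
- The arm moves only by the tool apply_moves, never from a script. Its argument "deltas" is a list that holds one entry, the list of rows, each a list of 5 numbers: the closure, from 0 (fully open) to 1 (shut), then the shift along the tool's x, y, z in m, then the turn about the tool's z in rad. A call has 1 to 20 rows; each row is the pose to reach, as a shift and turn from the pose commanded when the call began, along the tool's axes at that moment; what a row does not reach only later rows make up. A row lasts 1/10 s, in which the tool goes at most 50 mm and 8.59 degrees, less where a joint would pass 70% of its speed; a pose out of reach is approached as far as the arm can. A call with a gripper value outside its range is refused whole. The fingers move at their own pace and stop on an object; "newtons" is the grip in N (left out, the last holds). Time passes only in rows, so rows that repeat a pose let the fingers close. It gives the time, the measured TCP pose, the force, the opening and the grip force at its end, in the units of the state.
- r.sense(): the state, without advancing time (a new reading comes with each control period).
- optics.get_image(name): name is "side" or "top"; returns (picture, depth): 384x512x3 uint8, red, green, blue; 384x512 float32, m along the optical axis (not along the pixel's ray), 0 where there is no reading.
- optics.get_calibration(name): a dict with "intrinsics" (3x3 intrinsics, pixels), "eye" and "orientation" of the camera in the world. Camera axes: x right, y up, looking along -z (the intrinsics and any distortion apply to the point x, -y, -z); pixel columns grow to the right and rows downward; lengths in m; the calibration is good to about 2 mm. A picture is of the moment at which its call begins. get_calibration takes no time and is no camera call.
- order.sign_off(): hands the job in; it is judged then, once.
The state is a dict: "clock": time; "qpos": joint angles; "qd": joint speeds; "joint_efforts": joint torques, N m; "tool_pos": TCP position; "eef_rot": TCP orientation; "ft_force": force on the tool from outside, world axes, zero at the start; "wrist_torque": the same for the moment, N m; "width": opening from 0.0 (shut) to 1.0 (fully open); "finger_force": force on a finger pad.
Only numpy, scipy, OpenCV 4.12 (cv2) and the standard library are available. Lean on these libraries where they do the work, as an engineer would, in place of code of your own. Each camera call takes 0.05 s, during which the arm holds its last target. There are 200 camera calls.

### The job

The star handle of the sole press must come off its spindle, but the cross pin through its square boss is stuck. Take the drift punch with the long straight shank from the rack, feel its tip into the pin hole on top of the boss and push the pin slowly down and right out, until it stands on the plate below the boss, never pressing with more than about 20 N. Then stand the punch back in the rack hole it came from, and leave the other two punches, the thread spool and the tin undisturbed.

Things in the scene. Friction and masses are not known exactly. Their poses are not given: they have to be found in the camera images.
- boss_mark (a point): Point on the stand near the middle of the star handle's square steel boss: level top face 36 x 44 mm, 98 mm above the table. z up, y along the spindle. The pin hole, a plain 8.4 mm hole straight down through the boss (36 mm), is NOT exactly here: clamped by eye, its centre is up to 6 mm off in x and in y. A tip half over the hole's edge sinks a few 0.1 mm deeper for the same push.
- stand: Fixed board, 150 x 290 x 12 mm, with two blocks 25 mm apart under the boss and a V-block and clamp (116 mm high) for the spindle, 125 mm off at +y. Origin on the table right under boss_mark; y along the spindle, away from the star, whose ball-ended spokes, 36 mm off at -y, reach 126 mm above the table. A plate under the hole, 23 mm above the table, stops the pin.
- pin (a joint): How far down the stuck pin (steel, 8 mm diameter, 36 mm long, upright in the hole) has been driven, m. At 0 its top is 4 mm below the boss's top face; it starts at 0 to 0.005. It slides down only under about 10 N, plus 1.5 N for each 10 mm/s. At 0.035 it stands on the plate, top 3 mm below the boss's underside (39 mm below the top face), and the resistance turns hard.
- drift: The drift punch: straight shank 6.6 mm diameter x 52 mm with flat tip, then a round body 14 mm diameter x 95 mm with a knurled band; 147 mm long, 125 g. Origin at the centre of its tip, z along it towards the body. It stands upright in a rack hole, the shoulder of its body resting on the rack's top board, tip hanging 24 mm above the table.
- rack: Fixed open wooden rack, 70 x 215 mm; its top board is 14 mm thick, top 76 mm above the table, with three 10.5 mm holes on its long (y) axis at y = -65, 0 and 65 mm, a punch in each, in any order. Origin under the middle hole, on the table; z up.
- centre_punch: A pointed centre punch with a hexagonal body, 14 mm thick, 129 mm long, in the rack; not needed. Origin at its tip.
- hole_punch: A hollow leather punch, stubby 9 mm end 16 mm long, body 15 mm thick, 111 mm long, in the rack; not needed. Origin at its tip.
- spool: Thread spool, 36 mm diameter, 45 mm high, standing on the bench near the robot; not needed. Origin under it.
- tack_tin: Tin, 64 mm diameter, 50 mm high, standing on the bench; not needed. Origin under it.

How it is judged:
On the way, in this order (a step that is already met when the one before it is completed fails the run):
1. the drift punch's tip is inside the pin hole, at least 12 mm below the top of the boss (z of drift in the frame of boss_mark between -0.045 and -0.012 m and horizontal distance between drift and boss_mark below 0.0115 m), for 0.05 s.
2. the pin is driven right out of the boss (value of joint pin above 0.0325 m), for 0.1 s.
At the end, for the whole second after the job is handed in: The pin is right out of the boss, standing on the plate below (driven to within 2.5 mm of the plate), and the drift punch stands at rest in its own rack hole: tip within 8 mm of where it started, upright within 7 degrees (value of joint pin above 0.0325 m and distance of drift from where it was at the start of the episode below 0.008 m and angle between drift's own z axis and vertical below 0.12 rad and linear speed of drift below 0.03 m/s); the robot touches nothing.
It fails at once if the drift punch presses on the pin, the handle or their stand with more than 30 N (contact force between drift and stand above 30 N).
It fails at once if the gripper bears on the handle or its stand with more than 30 N (contact force between the arm and stand above 30 N).
It fails at once if one of the other punches is taken out or pushed over (distance of any of centre_punch, hole_punch from where it was at the start of the episode above 0.015 m).
It fails at once if the thread spool or the tin is knocked away (distance of any of spool, tack_tin from where it was at the start of the episode above 0.03 m).
It also fails if it takes over 72 s, if anything falls off the work surface, if the arm or the gripper's body presses on something with over 40 N, if the wrist force passes 120 N, or if a joint passes its speed limit or range.

## Working session

There is one attempt and no reset: what is moved stays moved. The work goes in short steps, Python scripts to look and compute and a tool call to move; the robot and the scene stay as the last step left them, time stands still between calls to the robot, and variables do not carry over. Pictures are saved under pics/ and viewed, at most 10 in all, crops included, and the job is handed in when it is done.

Besides the shell and the picture viewer there is one more tool, called after "Request:" as name([rows], argument=value, ...), one row to a line, values as JSON. apply_moves: Moves the arm, as the interface text tells. Its arguments: {"type":"object","properties":{"deltas":{"type":"array"},"newtons":{"type":"number"}},"required":["deltas"]}

```bash
ls; mkdir -p pics; python3 - <<'E'
from plant import r,optics,order
import cv2,numpy as np
print(r.sense())
for n in("side","top"):
    im,d=optics.get_image(n); cv2.imwrite(f"pics/{n}0.png",im[:,:,::-1]); np.savez(f"{n}0.npz",im=im,d=d)
    c=optics.get_calibration(n); print(n,c)
E
```

```text
pics
{'clock': 0.0, 'qpos': array([ 1.09894485,  0.39920875,  0.04501899,  1.53786113, -0.01867988,
        1.20689108, -0.05072614]), 'qd': array([ 0.0009596 ,  0.0001412 , -0.00128122,  0.00157714, -0.00146607,
        0.00229102,  0.00011727]), 'joint_efforts': array([-5.03681385e-04, -4.75118208e+01,  1.36467610e+00, -2.54220843e+01,
        1.16772833e-02,  9.47777589e-03,  2.50238870e-06]), 'tool_pos': array([ 0.23657347, -0.60475091,  0.23026073]), 'eef_rot': array([-3.08527900e+00, -5.82103876e-01,  7.94284108e-04]), 'ft_force': array([ 0.69826534,  0.47295406, -0.25547207]), 'wrist_torque': array([ 0.01124703, -0.0063159 , -0.00932022]), 'finger_force': 0.0, 'width': 1.0028741229548668}
side {'intrinsics': array([[495.16199683,   0.        , 249.19274683],
       [  0.        , 495.16199683, 185.13632592],
       [  0.        ,   0.        ,   1.        ]]), 'eye': array([ 0.4603991 , -0.80177954,  0.70386937]), 'orientation': array([ 0.8716809 , -0.06430453, -0.15957801])}
top {'intrinsics': array([[417.62118558,   0.        , 258.3049887 ],
       [  0.        , 417.62118558, 196.82085051],
       [  0.        ,   0.        ,   1.        ]]), 'eye': array([ 0.51351311, -0.09340411,  0.82736741]), 'orientation': array([ 0.08061566, -0.05749944, -1.59187119])}
```

View pics/side0.png

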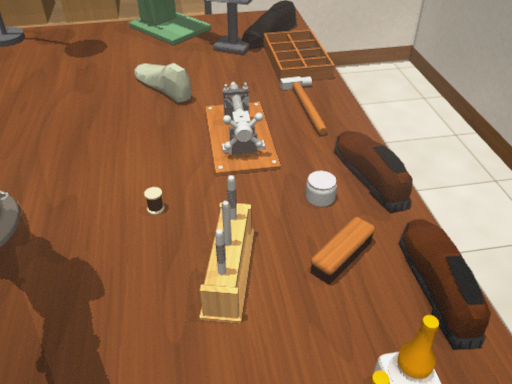

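View pics/top0.png

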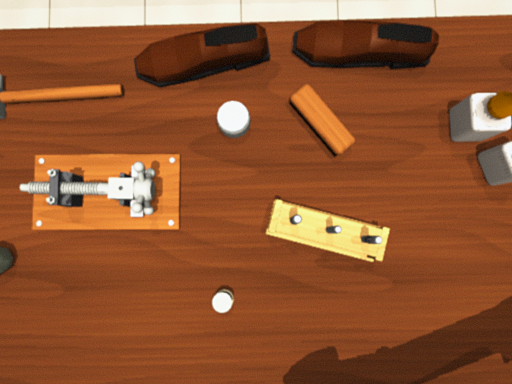

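The side view shows the rack around (228,260), with its punches at (232,190), (227,222) and (221,252). The top view shows the stand around (107,191), the boss face near (121,189), and the punches at (296,219), (333,230) and (372,240). I'll enlarge the punches and the boss.

```bash
cat > h.py <<'E'
import numpy as np,cv2
from scipy.spatial.transform import Rotation as R
from plant import r,optics,order
def cal(n):
    c=optics.get_calibration(n); return c["intrinsics"],c["eye"],R.from_rotvec(c["orientation"]).as_matrix()
def ray(n,u,v):
    K,e,M=cal(n); u=np.asarray(u,float);v=np.asarray(v,float)
    d=np.stack([(u-K[0,2])/K[0,0],-(v-K[1,2])/K[1,1],-np.ones_like(u)],-1)
    return e,d@M.T
def onplane(n,u,v,z):
    e,d=ray(n,u,v); return e+d*((z-e[2])/d[...,2])[...,None]
def cloud(n,d):
    v,u=np.indices(d.shape); e,q=ray(n,u,v); return e+q*d[...,None]
def proj(n,p):
    K,e,M=cal(n); q=(np.asarray(p)-e)@M; return np.stack([K[0,0]*q[...,0]/-q[...,2]+K[0,2],K[1,1]*-q[...,1]/-q[...,2]+K[1,2]],-1)
E
python3 - <<'E'
from h import *
a=cv2.imread("pics/side0.png")[170:325,190:265]; b=cv2.imread("pics/top0.png")[190:270,260:395]; c=cv2.imread("pics/top0.png")[150:235,25:185]
A=cv2.resize(a,None,fx=3.8,fy=3.8,interpolation=cv2.INTER_CUBIC)
B=cv2.resize(b,(500,296),interpolation=cv2.INTER_CUBIC); C=cv2.resize(c,(500,266),interpolation=cv2.INTER_CUBIC)
o=np.zeros((600,800,3),np.uint8); o[:A.shape[0],:A.shape[1]]=A; o[:296,300:]=B; o[300:566,300:]=C
cv2.imwrite("pics/crop1.png",o)
for n in("top",):
    f=np.load(n+"0.npz"); P=cloud(n,f["d"])
    # rack top
    hsv=cv2.cvtColor(f["im"],cv2.COLOR_RGB2HSV)
    for (u,v) in [(296,219),(333,230),(372,240),(121,189),(107,215),(222,301),(233,118),(310,215)]: print((u,v),P[v,u].round(4))
f=np.load("side0.npz");P=cloud("side",f["d"])
for (u,v) in [(232,179),(226,205),(220,234),(236,256),(243,126)]: print((u,v),P[v,u].round(4))
E
```

```text
(296, 219) [ 0.535  -0.1427  0.1712]
(333, 230) [ 0.5166 -0.2009  0.1655]
(372, 240) [ 0.4995 -0.2632  0.1581]
(121, 189) [0.5976 0.16   0.0941]
(107, 215) [0.5562 0.2153 0.0129]
(222, 301) [ 0.3917 -0.0119  0.0479]
(233, 118) [ 0.7333 -0.0379  0.0509]
(310, 215) [ 0.5447 -0.1749  0.0784]
(232, 179) [ 0.5349 -0.1528  0.1708]
(226, 205) [ 0.5163 -0.2159  0.1704]
(220, 234) [ 0.4991 -0.277   0.1689]
(236, 256) [ 0.5263 -0.2412  0.0753]
(243, 126) [0.5949 0.1147 0.0987]
```

View pics/crop1.png

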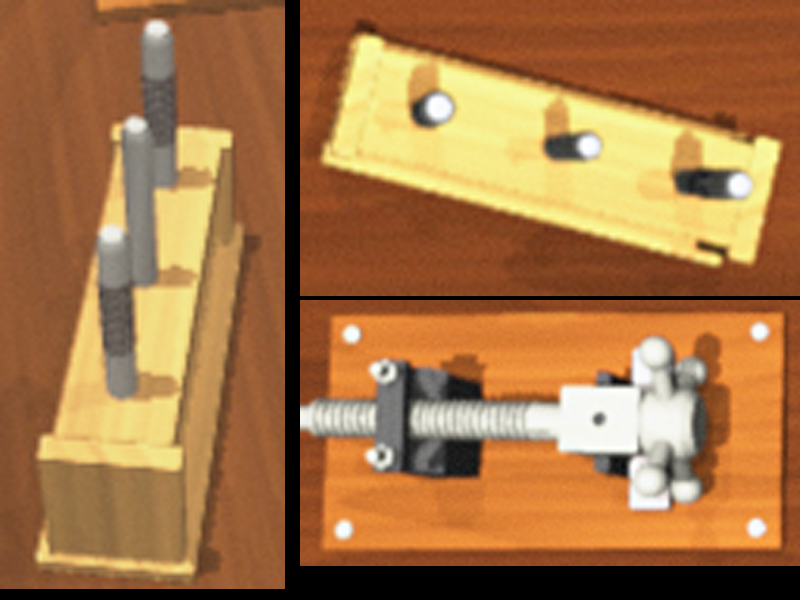

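The crop shows that the middle punch is plain (hexagonal). The far and near ones both have knurled bands, so one is the drift (14 mm) and the other the hole punch (15 mm). The hole in the boss shows as a dark dot at crop (599,419). Next I'll compare punch widths at sub-pixel level and locate the rack, boss and pin hole.

```bash
python3 - <<'E'
from h import *
ims=[optics.get_image("side") for _ in range(4)]; it=[optics.get_image("top") for _ in range(4)]
S=np.mean([i[0].astype(float) for i in ims],0); T=np.mean([i[0].astype(float) for i in it],0)
np.savez("avg.npz",S=S,T=T)
f=np.load("top0.npz")
# rack top plane points -> fit rectangle
P=cloud("top",f["d"]); hsv=cv2.cvtColor(f["im"],cv2.COLOR_RGB2HSV)
m=(P[...,2]>.07)&(P[...,2]<.085)&(hsv[...,0]>15)&(hsv[...,0]<35)&(hsv[...,1]>80)
m[:180]=0;m[:,:255]=0;m[275:]=0;m[:,400:]=0
v,u=np.nonzero(m); X=onplane("top",u,v,.076)[:,:2]
print("rackrect",cv2.minAreaRect(X.astype(np.float32)),len(X),np.median(P[m][:,2]))
# punch: bottom & top by matting in side view, along predicted axis
D=S[...,0]-S[...,2]
for (x,y) in [(.535,-.1455),(.5175,-.208),(.4995,-.270)]:
    W=[];C=[]
    for z in np.arange(.08,.166,.002):
        p=proj("side",[x,y,z]); row=int(round(p[1])); c=int(round(p[0]))
        s=D[row,c-14:c+15]; L=np.median(s[:5]);Rr=np.median(s[-5:]); 
        a=1-s/np.linspace(L,Rr,29)
        a[np.abs(np.arange(29)-14)>9]=0
        K,e,M=cal("side"); dep=-((np.array([x,y,z])-e)@M)[2]
        # axis tilt in image
        W.append(a.sum()*dep/K[0,0]*1000); C.append((a*np.arange(29)).sum()/a.sum()+c-14-p[0])
    print((x,y)); print(np.round(W,1)); print(np.round(C,1))
# boss/hole top view
g=T.mean(2)[180:200,108:134]; print(g.astype(int))
E
```

```text
rackrect ((0.518608033657074, -0.2073478102684021), (0.20884476602077484, 0.05986608937382698), 74.13114929199219) 2983 0.07655525858245571
(0.535, -0.1455)
[22.  20.5 19.  18.9 18.2 17.8 17.8 17.9 17.3 17.3 16.9 18.1 18.4 19.6
 19.6 19.7 20.2 19.  15.9 13.9 13.9 13.4 13.5 13.5 13.9 13.9 13.6 13.6
 13.7 13.8 13.9 14.1 14.  13.7 13.6 13.6 13.  13.2 13.1 13.1 13.6 13.7
 13.1]
[-2.7 -3.2 -3.8 -3.8 -4.  -4.1 -4.  -3.9 -4.1 -4.1 -4.2 -3.8 -3.6 -3.
 -2.9 -3.  -2.7 -2.8 -1.8 -1.  -1.  -0.9 -0.9 -1.  -0.9 -0.9 -0.8 -0.8
 -1.  -1.1 -1.  -0.8 -0.9 -0.9 -0.9 -0.9 -1.  -0.9 -0.9 -0.9 -0.9 -0.9
 -0.8]
(0.5175, -0.208)
[12.8 11.7  9.9 10.   9.8  9.7  9.7  9.9  9.7  9.7 10.6 10.6 12.3 13.1
 11.9  9.7  8.9  8.8  8.8  8.9  9.1  9.1  8.7  8.6  8.6  9.3 14.1 17.8
 19.1 19.6 19.7 19.6 19.3 19.9 20.3 20.6 20.7 20.8 21.3 21.4 20.5 20.4
 20.3]
[-4.8 -5.8 -7.7 -7.3 -7.4 -7.3 -7.6 -7.3 -7.6 -7.6 -7.4 -7.4 -5.5 -4.3
 -2.9 -0.9 -0.1 -0.1 -0.4 -0.4 -0.2 -0.1  0.1 -0.1 -0.  -0.   1.8  2.8
  2.9  2.8  2.8  2.8  2.7  2.4  2.2  2.2  2.1  1.8  1.6  1.6  2.   2.1
  2.1]
(0.4995, -0.27)
[12.2 12.1 12.1 11.4 11.6 11.6 
[... 1888 characters left out ...]
46 246 245
  245 245 245 246 246 246 237 198]
 [238 247 246 246 246 245 246 245 246 246 245 246 245 246 246 246 246 246
  246 246 246 246 247 247 235 180]
 [239 248 247 247 247 247 246 246 246 246 247 246 246 246 246 246 246 246
  247 247 246 246 247 248 237 170]
 [245 249 247 247 247 247 247 248 248 249 248 249 248 248 248 248 248 248
  248 248 248 249 249 251 239 153]
 [236 243 239 239 239 238 239 243 249 250 250 250 250 250 249 250 251 251
  250 250 250 250 250 251 234 130]
 [194 198 190 182 175 172 172 179 193 197 198 197 197 198 198 200 199 200
  200 201 200 202 207 207 181 101]
 [153 152 145 138 133 127 120 119 114 113 110 104 107 106 110 105  91  89
   89  93  94  99 111 133 145 132]]
```

```bash
python3 - <<'E'
from h import *
z_=np.load("avg.npz");S=z_["S"];T=z_["T"]
sat=1-S.min(2)/S.max(2)
K,e,M=cal("side")
def edges(s,c):
    # subpixel crossing outward from c
    t=.5*(s[c-2:c+3].min()+np.median(np.r_[s[c-12:c-7],s[c+8:c+13]])) if 0 else .27
    i=c
    while s[i]<t:i-=1
    L=i+(s[i]-t)/(s[i]-s[i+1])
    i=c
    while s[i]<t:i+=1
    Rr=i-(s[i]-t)/(s[i]-s[i-1])
    return L,Rr
for name,(u0,v0),(u1,v1),y in [("far",(232,179),(233,216),-.147),("mid",(226,205),(228,243),-.21),("near",(219.5,234),(222,272),-.272)]:
    W=[];C=[]
    for row in range(v0-3,v1+4):
        c=int(round(u0+(u1-u0)*(row-v0)/(v1-v0)))
        try:L,Rr=edges(sat[row],c)
        except Exception:continue
        zz=.171-(row-v0)/(v1-v0)*.095
        dep=-((np.array([.52,y,zz])-e)@M)[2]
        W.append((Rr-L)*dep/K[0,0]*1000);C.append((L+Rr)/2)
    print(name,v0-3);print(np.round(W,1));print(np.round(C,1))
# hole
g=T.mean(2)[183:193,115:127]; w=np.clip(240-g,0,None); vv,uu=np.indices(g.shape)
u=(w*uu).sum()/w.sum()+115; v=(w*vv).sum()/w.sum()+183
print("hole",u,v,onplane("top",u,v,.098))
# boss corners by threshold contour
f=np.load("top0.npz");P=cloud("top",f["d"])
b=(T.mean(2)>225).astype(np.uint8); b[:, :105]=0;b[:,136:]=0;b[:176]=0;b[202:]=0
n,l,st,cc=cv2.connectedComponentsWithStats(b,connectivity=4); k=l[188,115]; print(st[k])
q=onplane("top",*np.nonzero(l==k)[::-1],.098)[:,:2]; print(cv2.minAreaRect(q.astype(np.float32)))
print("bossz",np.median(P[180:197,110:130,2]))
# stand board rect
h=cv2.cvtColor(T.astype(np.uint8),cv2.COLOR_RGB2HSV)
mm=(np.abs(P[...,2]-.012)<.006)&(h[...,2]>170)&(h[...,1]>120); mm[:,195:]=0;mm[:148]=0;mm[236:]=0;mm[:,:28]=0
v,u=np.nonzero(mm);print("board",cv2.minAreaRect(onplane("top",u,v,.012)[:,:2].astype(np.float32)))
# punch tops: bright discs
for (a,c) in [(296,219),(333,230),(373,240)]:
    t=T.mean(2)[c-8:c+9,a-12:a+13]; m=np.clip(t-200,0,None)*(P[c-8:c+9,a-12:a+13,2]>.1) 
    vv,uu=np.indices(t.shape);u=(m*uu).sum()/m.sum()+a-12;v=(m*vv).sum()/m.sum()+c-8
    print("ptop",u,v,onplane("top",u,v,.171))
E
```

```text
far 176
[ 8.7 10.7 11.7 13.  14.3 14.  13.7 13.7 13.7 13.9 14.  14.1 14.3 14.1
 13.1 12.9 13.4 13.3 13.4 13.5 13.6 13.1 13.2 13.6 13.6 22.1 23.2 23.5
 24.4 24.8 24.9 25.  25.1 25.  24.6 24.7 24.7 24.3 24.2 25.1 25.1 24.6
 23.2 -5.6]
[230.7 230.8 230.8 230.8 230.9 230.9 231.  231.  231.  231.  231.1 231.1
 231.2 231.2 231.2 231.  231.2 231.4 231.4 231.4 231.4 231.4 231.4 231.5
 231.5 229.2 228.9 228.8 228.5 228.4 228.5 228.5 228.5 228.6 228.7 228.7
 228.8 228.9 229.  229.2 229.2 229.1 228.8 229.9]
mid 202
[ 20.8  21.1  21.9  22.3  22.4  22.5  22.6  22.4  22.1  22.2  22.2  21.9
  21.8  22.5  22.5  22.2  20.9  13.2  11.9  11.8  11.9  12.   12.   12.
  11.9  12.   12.1  11.7  11.4  11.6  25.   26.   26.3  26.   25.8  25.7
  25.8  25.8  25.8  26.1  26.2  25.9  24.5 -12.4 -38.5]
[228.9 228.8 228.5 228.4 228.5 228.5 228.5 228.6 228.7 228.7 228.8 228.9
 229.  229.2 229.2 229.1 228.8 226.5 226.1 226.1 226.1 226.1 226.1 226.1
 226.2 226.4 226.4 226.6 226.7 226.6 222.8 222.6 222.6 222.7 222.8 222.9
 223.  223.  223.  223.1 223.1 223.  222.6 224.  200.4]
near 231
[10.7 22.2 23.1 23.4 23.1 23.  2
[... 355 characters left out ...]
4 220.5 220.5 220.5 220.5 220.8 221.  221.  221.1 221.1 221.2
 221.3 221.3 221.4 221.4 221.6 221.6 221.6 221.6 195.2]
hole 120.20628842084047 187.59518290839463 [0.59967439 0.16010673 0.098     ]
[105 178  31  20 529]
((0.599890947341919, 0.1603817641735077), (0.053777169436216354, 0.03376418352127075), 88.68785095214844)
bossz 0.09848480448653624
board ((0.6034705638885498, 0.21843308210372925), (0.2889392673969269, 0.14905254542827606), 88.75653076171875)
ptop 297.253234003234 218.61434511434513 [ 0.53560392 -0.14473024  0.171     ]
ptop 337.7801847187238 228.98673383711167 [ 0.5180167  -0.20748074  0.171     ]
ptop 378.4076707458809 239.63122991727627 [ 0.50013343 -0.26990912  0.171     ]
```

```bash
python3 - <<'E'
from h import *
z_=np.load("avg.npz");S=z_["S"]
for rows,c in [((186,192,198,206,211),231),((222,228),226),((248,254,262,267),220)]:
    for r_ in rows: print(r_,c-9,' '.join("%d/%d/%d"%tuple(p) for p in S[r_,c-9:c+11]))
E
```

```text
186 222 148/90/53 147/89/54 146/90/55 146/89/52 142/94/63 128/107/92 134/130/122 137/133/123 135/131/123 138/136/129 138/135/127 134/131/123 128/123/116 127/109/99 143/93/62 150/91/54 148/90/53 145/88/50 147/89/52 150/91/53
192 222 149/91/57 149/91/56 148/89/54 145/89/53 142/93/62 125/96/82 103/94/91 109/102/97 100/92/87 96/87/82 90/81/78 96/89/83 96/89/84 94/78/68 123/83/59 152/93/55 151/90/53 149/91/55 147/89/53 148/91/54
198 222 147/90/54 146/89/54 147/89/55 147/90/54 145/88/51 133/87/60 90/81/77 99/92/86 103/97/91 102/94/90 96/88/84 91/83/78 98/90/86 91/77/69 119/81/61 154/93/57 153/93/55 150/91/56 149/91/54 148/90/55
206 222 123/118/109 143/138/130 149/147/138 156/153/145 159/157/148 155/153/145 137/134/125 126/120/112 114/106/101 100/91/87 103/96/92 100/92/88 95/87/82 95/86/81 178/151/99 242/222/133 242/219/129 242/216/128 242/215/128 242/213/124
211 222 146/130/109 127/123/115 131/127/120 134/132/124 136/133/125 137/133/123 131/126/119 125/120/113 128/123/115 136/133/125 136/131/123 134/130/121 130/127/118 123/118/110 187/152/109 242/213/124 243/216/129 242/215/127 243/216/129
[... 730 characters left out ...]

254 211 238/195/113 243/211/123 242/207/119 242/206/120 232/186/111 153/123/88 95/85/78 95/85/79 96/87/81 99/89/84 96/85/79 94/84/76 85/74/67 89/77/71 178/139/92 243/212/124 243/215/127 242/220/131 242/221/132 242/222/133
262 211 242/208/118 241/201/117 241/203/118 242/210/122 242/210/122 234/190/114 153/123/90 108/99/92 105/97/90 99/89/84 102/93/87 99/89/83 109/98/91 103/95/87 173/144/99 240/214/128 242/221/133 242/221/132 242/220/130 242/216/127
267 211 240/201/116 241/203/116 242/207/121 242/208/119 242/206/118 238/197/115 216/169/112 138/134/124 142/137/129 139/134/128 139/134/125 135/130/120 132/127/116 126/121/111 143/129/106 209/175/112 234/204/118 234/201/117 237/203/118 242/213/126
```

Half-crossing widths on the smooth parts are about 14.8 mm (far) and 13.6 mm (near). So the near punch at (0.500,-0.270) is the drift. The gripper opening will confirm it.

```bash
cat >> h.py <<'E'
def delta(p,ydir=None):
    s=r.sense(); A=R.from_rotvec(s["eef_rot"]).as_matrix(); d=A.T@(np.array(p)-s["tool_pos"])
    t=None
    if ydir is not None:
        y=A.T@np.array([*ydir,0.]); t=np.arctan2(-y[0],y[1]); t=(t+np.pi/2)%np.pi-np.pi/2
    return d.round(4),t,s["tool_pos"].round(4),A.round(3)
E
python3 - <<'E'
from h import *
a=np.radians(-15.8)
print(delta([.500,-.270,.23],(np.cos(a),np.sin(a))))
E
```

```text
(array([ 0.3673, -0.2164,  0.0013]), np.float64(-0.9222272143101327), array([ 0.2368, -0.6053,  0.2313]), array([[ 0.931,  0.364,  0.   ],
       [ 0.364, -0.931,  0.   ],
       [ 0.   ,  0.   , -1.   ]]))
```

Request:
apply_moves([
  [[0,0.015,-0.009,0,-0.04],[0,0.045,-0.027,0,-0.12],[0,0.085,-0.05,0,-0.22],[0,0.125,-0.074,0,-0.32],[0,0.165,-0.097,0,-0.42],[0,0.205,-0.121,0,-0.52],[0,0.245,-0.144,0,-0.62],[0,0.285,-0.168,0,-0.72],[0,0.32,-0.189,0,-0.81],[0,0.345,-0.203,0,-0.87],[0,0.36,-0.212,0,-0.91],[0,0.3673,-0.2164,0,-0.922],[0,0.3673,-0.2164,0,-0.922],[0,0.3673,-0.2164,0,-0.922]],
], newtons=30)

```text
clock: 1.9
tool_pos: [0.4989, -0.2717, 0.2312]
eef_rot: [2.508, 1.891, -0.002]
ft_force: [0.2, 0.1, -0.0]
width: 1.002
finger_force: 0.0
```

```bash
python3 - <<'E'
from h import *
a=np.radians(-15.8)
s=r.sense();print(s["clock"],s["qpos"].round(2),s["ft_force"].round(2))
print(delta([.500,-.270,.120],(np.cos(a),np.sin(a))))
im,d=optics.get_image("side"); cv2.imwrite("pics/s1.png",cv2.resize(im[100:330,120:360,::-1],None,fx=2.5,fy=2.5))
E
```

```text
1.9 [ 0.67  0.26 -0.3   1.73  0.09  1.16  0.07] [ 0.2   0.05 -0.01]
(array([0.002 , 0.0007, 0.1112]), np.float64(-0.0029000544923305505), array([ 0.4989, -0.2717,  0.2312]), array([[ 0.275,  0.961, -0.001],
       [ 0.961, -0.275, -0.001],
       [-0.001, -0.001, -1.   ]]))
```

View pics/s1.png

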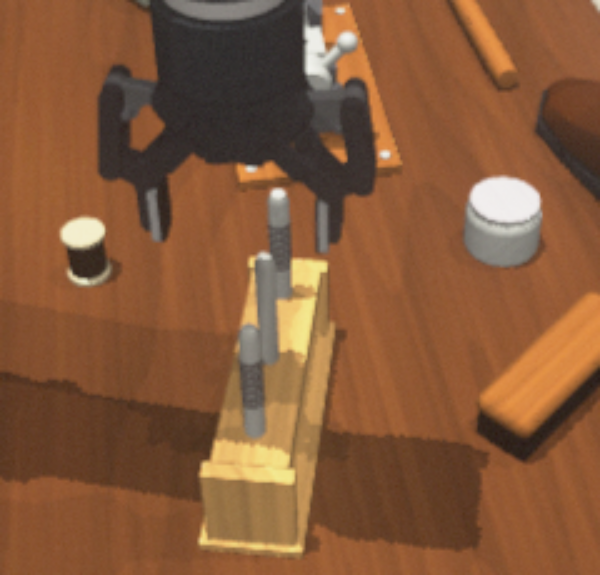

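The picture shows the open fingers at crop (158,240) and (325,250), straddling the near punch at crop (250,330) with nothing in the way below. I'll descend and close.

Request:
apply_moves([
  [[0,0.002,0.001,0.015,-0.003],[0,0.002,0.001,0.04,-0.003],[0,0.002,0.001,0.07,-0.003],[0,0.002,0.001,0.095,-0.003],[0,0.002,0.001,0.108,-0.003],[0,0.002,0.001,0.111,-0.003],[0,0.002,0.001,0.111,-0.003],[0.6,0.002,0.001,0.111,-0.003],[0.7,0.002,0.001,0.111,-0.003],[0.78,0.002,0.001,0.111,-0.003],[0.82,0.002,0.001,0.111,-0.003],[1,0.002,0.001,0.111,-0.003],[1,0.002,0.001,0.111,-0.003],[1,0.002,0.001,0.111,-0.003],[1,0.002,0.001,0.111,-0.003]],
], newtons=30)

```text
clock: 3.45
tool_pos: [0.5015, -0.2684, 0.1205]
eef_rot: [2.503, 1.898, -0.0]
ft_force: [-1.0, 0.2, 2.3]
width: 0.155
finger_force: 31.5
```

```bash
python3 - <<'E'
from h import *
ws=[]
for i in range(4):
    im,d=optics.get_image("side"); s=r.sense(); ws.append(s["width"]*85)
print(np.round(ws,2),s["finger_force"],s["ft_force"],s["tool_pos"],s["clock"])
cv2.imwrite("pics/s2.png",im[:,:,::-1])
E
```

```text
[12.97 13.11 13.32 13.51] 31.520605087280273 [-0.93775538  0.31889999  1.91192178] [ 0.50151215 -0.26845749  0.12045771] 3.65
```

Request:
apply_moves([
  [[1,0,0,-0.004,0],[1,0,0,-0.012,0],[1,0,0,-0.024,0],[1,0,0,-0.038,0],[1,0,0,-0.054,0],[1,0,0,-0.072,0],[1,0,0,-0.09,0],[1,0,0,-0.106,0],[1,0,0,-0.116,0],[1,0,0,-0.121,0],[1,0,0,-0.121,0]],
], newtons=60)

```text
clock: 4.75
tool_pos: [0.5018, -0.2685, 0.2421]
eef_rot: [2.502, 1.898, 0.001]
ft_force: [1.2, -0.3, -2.4]
width: 0.148
finger_force: 58.4
```

```bash
python3 - <<'E'
from h import *
s=r.sense(); print(s["tool_pos"],s["ft_force"],s["width"]*85,s["clock"])
print(delta([.600,-.25,.241]),delta([.600,.16,.241])[0])
im,d=optics.get_image("side"); cv2.imwrite("pics/s3.png",cv2.resize(im[60:330,120:360,::-1],None,fx=2.2,fy=2.2))
E
```

```text
[ 0.50181991 -0.2684864   0.24214475] [ 1.20519925 -0.30794666 -2.36634834] 12.542579538175515 4.75
(array([0.0443, 0.0896, 0.0013]), None, array([ 0.5018, -0.2685,  0.2421]), array([[ 0.269,  0.963,  0.001],
       [ 0.963, -0.269, -0.001],
       [-0.   ,  0.001, -1.   ]])) [ 0.4391 -0.0209  0.0009]
```

View pics/s3.png

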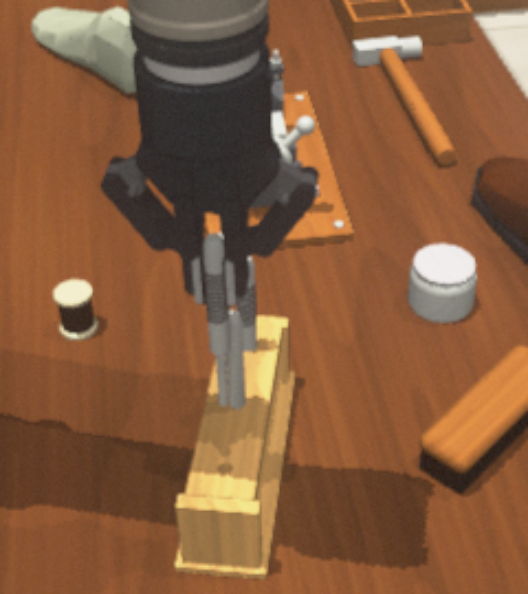

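The drift is held with its long shank hanging free, so it is the right punch, and its empty hole shows at crop (225,466). I'll carry it round to the boss.

Request:
apply_moves([
  [[1,0.006,0.012,0,0],[1,0.02,0.04,0,0],[1,0.035,0.07,0,0],[1,0.05,0.088,0,0],[1,0.08,0.088,0,0],[1,0.115,0.079,0,0],[1,0.155,0.068,0,0],[1,0.195,0.057,0,0],[1,0.235,0.046,0,0],[1,0.275,0.035,0,0],[1,0.315,0.024,0,0],[1,0.355,0.003,0,0],[1,0.39,-0.008,0,0],[1,0.415,-0.015,0,0],[1,0.43,-0.019,0,0],[1,0.437,-0.021,0,0],[1,0.439,-0.021,0,0],[1,0.439,-0.021,0,0],[1,0.439,-0.021,0,0]],
])

```text
clock: 6.7
tool_pos: [0.6001, 0.1579, 0.2411]
eef_rot: [2.505, 1.894, -0.001]
ft_force: [-0.4, -0.7, -1.9]
width: 0.151
finger_force: 58.7
```

```bash
python3 - <<'E'
from h import *
s=r.sense(); print(s["tool_pos"],s["ft_force"],s["width"]*85,s["clock"])
o=[]
for n in("side","top"):
    im,d=optics.get_image(n); cv2.imwrite(f"pics/{n}4.png",im[:,:,::-1]); np.savez(n+"4.npz",im=im,d=d)
    p=proj(n,s["tool_pos"]+[0,0,-.096]);print(n,p, proj(n,[.5997,.1601,.098]))
    o.append((im,p))
S=o[0][0][40:190,170:310]; T=o[1][0][120:260,20:190]
out=np.zeros((600,800,3),np.uint8); A=cv2.resize(S,(400,428),interpolation=cv2.INTER_CUBIC);B=cv2.resize(T,(400,329),interpolation=cv2.INTER_CUBIC)
out[:428,:400]=A;out[:329,400:]=B;cv2.imwrite("pics/c4.png",out[:440,:,::-1])
E
```

```text
[0.60009759 0.15792885 0.24106247] [-0.40349573 -0.72158611 -1.93970553] 12.87528829153182 6.7
side [241.9128013   97.67954403] [241.972284   115.30134167]
top [111.70076019 184.19753571] [120.21019144 187.58067761]
```

View pics/c4.png

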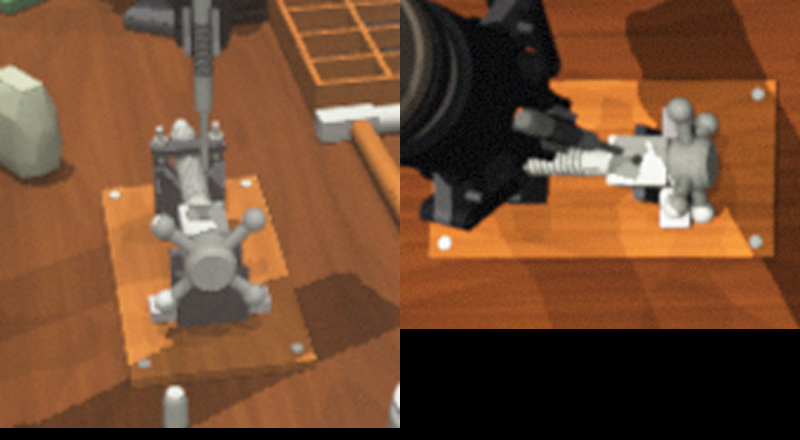

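The crop shows the shank hanging over the boss. In the top view the tip is near crop (612,150) and the dark hole near (637,160). I'll lower until the tip is about 10 mm above the boss and measure tip against hole there.

Request:
apply_moves([
  [[1,0,0,0.006,0],[1,0,0,0.014,0],[1,0,0,0.022,0],[1,0,0,0.028,0],[1,0,0,0.032,0],[1,0,0,0.034,0],[1,0,0,0.034,0]],
])

```text
clock: 7.5
tool_pos: [0.5995, 0.16, 0.207]
eef_rot: [-2.503, -1.899, 0.001]
ft_force: [-0.2, 0.7, -2.0]
width: 0.148
finger_force: 58.7
```

```bash
python3 - <<'E'
from h import *
s=r.sense(); print(s["tool_pos"],s["ft_force"],s["width"]*85,s["clock"])
o=np.zeros((520,800,3),np.uint8)
for n,(a,b,w,hh),k in(("side",(215,85,50,50),0),("top",(95,165,50,50),1)):
    im=np.mean([optics.get_image(n)[0].astype(float) for _ in range(2)],0); np.savez(n+"5.npz",im=im)
    p=proj(n,s["tool_pos"]+[0,0,-.096]);print(n,p)
    o[:400,k*400:k*400+400]=cv2.resize(im[b:b+hh,a:a+w].astype(np.uint8),(400,400),interpolation=cv2.INTER_NEAREST)
cv2.imwrite("pics/c5.png",o[:400,:,::-1])
E
```

```text
[0.59951553 0.16000326 0.20695222] [-0.17274289  0.70822886 -2.01316584] 12.548585999315279 7.5
side [241.79446333 110.44905472]
top [117.68952977 186.86825788]
```

View pics/c5.png

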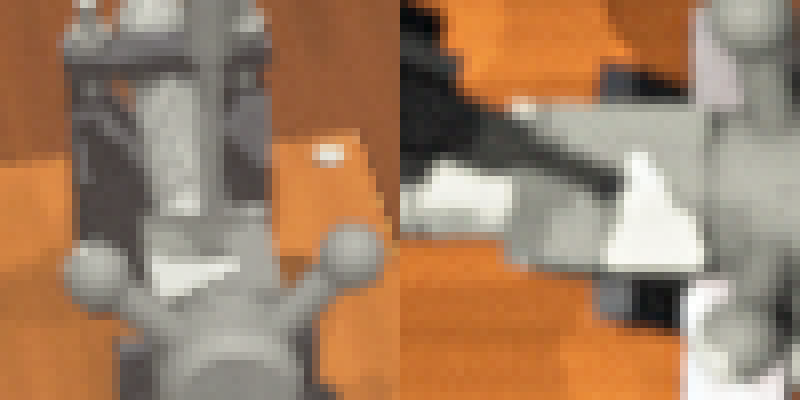

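The top crop shows the shank running from (490,135) down to the dark hole at (605,184). In the side crop the shank is centred near column 212 and ends near row 215. Next I'll measure the shank axis against the hole numerically.

```bash
python3 - <<'E'
from h import *
S=np.load("side5.npz")["im"];T=np.load("top5.npz")["im"];A=np.load("avg.npz")
print("side G");print(' '*4,list(range(234,250)))
for v in range(92,118,2): print(v,S[v,234:250,1].astype(int))
print("side0 G (empty)")
for v in range(108,122): print(v,A["S"][v,234:250,1].astype(int))
print("top G",list(range(104,127)))
for v in range(180,194): print(v,T[v,104:127,1].astype(int))
E
```

```text
side G
     [234, 235, 236, 237, 238, 239, 240, 241, 242, 243, 244, 245, 246, 247, 248, 249]
92 [ 79  77  76  72  87 113 125 126 115  90  71  68  67  69  77  86]
94 [ 88 108 119 101  98 105 119 126 113  81  85 114  98  69  91  90]
96 [163 182 176 175 170 143 120 125 108  67  74  86  86  91  93  92]
98 [180 179 173 178 178 157 126 125 109  78  96 111 111 111 107  92]
100 [173 170 181 179 178 157 138 129 120 109 111 106 106 105 108  93]
102 [165 178 175 187 185 160 139 131 113  82  95 105 104 109 112 109]
104 [173 178 182 186 193 172 135 130 110  70  66  77  96 106 120 133]
106 [161 169 184 183 182 174 140 131 111  71  71  69  70  73  83 116]
108 [148 162 168 179 188 180 143 131 116  87  71  72  71  71  85 113]
110 [125 166 193 217 219 205 150 130 130 127 107 116 131 126 109 117]
112 [137 141 137 134 136 133 128 132 130 130 136 141 148 141 119 119]
114 [166 169 168 159 144 137 139 140 142 156 167 168 167 166 158 134]
116 [180 175 163 160 159 149 129 129 131 150 167 167 167 167 164 146]
side0 G (empty)
108 [155 172 181 194 204 210 206 187 148 105  74  75  74  77  87 112]
109 [146 168 18
[... 1702 characters left out ...]
50 237]
187 [234 221 219 218 203 161 149 148 143 135 123 109  90  79  69  66  56  61
 102 189 241 250 248]
188 [240 240 242 242 229 171 148 153 150 147 147 142 130 122 100  69  52  57
 113 202 243 248 248]
189 [239 238 240 240 230 168 144 147 149 147 148 146 154 164 149 106  76  90
 164 241 250 246 244]
190 [233 236 238 237 222 164 141 145 144 144 149 150 159 181 172 147 125 133
 194 247 248 244 242]
191 [206 226 232 229 194 153 140 145 143 152 165 170 173 179 180 172 150 155
 199 243 245 242 241]
192 [191 210 218 206 170 146 142 142 142 154 175 177 179 182 180 176 157 168
 209 242 244 242 241]
193 [180 186 188 181 159 146 147 145 149 159 182 182 182 185 182 173 161 190
 234 244 243 243 242]
```

Request:
apply_moves([
  [[1,0,-0.0005,0.003,0],[1,0,-0.0005,0.006,0],[1,0,-0.0005,0.009,0],[1,0,-0.0005,0.01,0],[1,0,-0.0005,0.0105,0],[1,0,-0.0005,0.011,0]],
])

```text
clock: 8.3
tool_pos: [0.5992, 0.1602, 0.1962]
eef_rot: [2.503, 1.899, 0.0]
ft_force: [-0.1, 0.1, -1.6]
width: 0.146
finger_force: 58.7
```

Request:
apply_moves([
  [[1,0,0,0.0004,0],[1,0,0,0.0008,0],[1,0,0,0.0012,0],[1,0,0,0.0016,0],[1,0,0,0.0016,0]],
])

```text
clock: 8.8
tool_pos: [0.5991, 0.1601, 0.1946]
eef_rot: [2.503, 1.899, -0.0]
ft_force: [0.5, 0.2, -0.8]
width: 0.142
finger_force: 58.7
```

Request:
apply_moves([
  [[1,0,0,0.0003,0],[1,0,0,0.0006,0],[1,0,0,0.0006,0]],
])

```text
clock: 9.1
tool_pos: [0.5992, 0.1602, 0.1943]
eef_rot: [2.503, 1.899, 0.0]
ft_force: [-0.3, 0.4, -0.8]
width: 0.148
finger_force: 58.7
```

Request:
apply_moves([
  [[1,0,0,0.0003,0],[1,0,0,0.0006,0],[1,0,0,0.0006,0]],
])

```text
clock: 9.4
tool_pos: [0.5991, 0.1604, 0.1934]
eef_rot: [-2.503, -1.899, -0.0]
ft_force: [0.1, 0.6, -0.9]
width: 0.145
finger_force: 58.7
```

Request:
apply_moves([
  [[1,0,0,0.0003,0],[1,0,0,0.0006,0],[1,0,0,0.0009,0],[1,0,0,0.0009,0]],
])

```text
clock: 9.8
tool_pos: [0.5991, 0.1603, 0.1925]
eef_rot: [-2.503, -1.899, -0.0]
ft_force: [-0.1, 0.9, -1.0]
width: 0.145
finger_force: 58.7
```

Request:
apply_moves([
  [[1,0,0,0.0003,0],[1,0,0,0.0006,0],[1,0,0,0.0009,0],[1,0,0,0.0009,0]],
])

```text
clock: 10.2
tool_pos: [0.5991, 0.1603, 0.1917]
eef_rot: [-2.503, -1.899, -0.0]
ft_force: [-1.4, 0.3, -0.2]
width: 0.15
finger_force: 58.7
```

Request:
apply_moves([
  [[1,0,0,0.0003,0],[1,0,0,0.0006,0],[1,0,0,0.0009,0],[1,0,0,0.0009,0]],
])

```text
clock: 10.6
tool_pos: [0.5992, 0.1602, 0.1908]
eef_rot: [2.503, 1.899, 0.0]
ft_force: [0.3, 1.8, -1.2]
width: 0.144
finger_force: 58.7
```

Request:
apply_moves([
  [[1,0,0,0.0003,0],[1,0,0,0.0006,0],[1,0,0,0.0009,0],[1,0,0,0.0009,0]],
])

```text
clock: 11.0
tool_pos: [0.5993, 0.1603, 0.1903]
eef_rot: [2.503, 1.899, 0.001]
ft_force: [-0.5, 0.6, 1.5]
width: 0.148
finger_force: 58.8
```

Request:
apply_moves([
  [[1,0,0,0.0003,0],[1,0,0,0.0006,0],[1,0,0,0.0006,0]],
])

```text
clock: 11.3
tool_pos: [0.5994, 0.1604, 0.1901]
eef_rot: [2.503, 1.898, 0.001]
ft_force: [-2.5, 0.3, 5.2]
width: 0.146
finger_force: 59.3
```

Request:
apply_moves([
  [[1,0,0,0.0003,0],[1,0,0,0.0006,0],[1,0,0,0.0006,0]],
])

```text
clock: 11.6
tool_pos: [0.5995, 0.1605, 0.1901]
eef_rot: [2.502, 1.898, 0.002]
ft_force: [-3.3, 1.0, 7.2]
width: 0.148
finger_force: 59.6
```

Request:
apply_moves([
  [[1,0,0,0.0003,0],[1,0,0,0.0006,0],[1,0,0,0.0009,0],[1,0,0,0.0009,0]],
])

```text
clock: 12.0
tool_pos: [0.5996, 0.1606, 0.1897]
eef_rot: [2.502, 1.898, 0.002]
ft_force: [-3.4, -0.1, 9.5]
width: 0.145
finger_force: 59.8
```

Request:
apply_moves([
  [[1,0,0,0.0003,0],[1,0,0,0.0006,0],[1,0,0,0.0009,0],[1,0,0,0.0009,0],[1,0,0,0.0009,0]],
])

```text
clock: 12.5
tool_pos: [0.5996, 0.1606, 0.1888]
eef_rot: [2.502, 1.898, 0.002]
ft_force: [-2.1, 0.6, 10.1]
width: 0.148
finger_force: 59.8
```

It is moving down at a steady force of about 11 N, so the tip is in the hole and on the pin. I'll push slowly, with a slight -x relief.

Request:
apply_moves([
  [[1,0,-0.0001,0.0004,0],[1,0,-0.0002,0.001,0],[1,0,-0.0003,0.0016,0],[1,0,-0.0004,0.0022,0],[1,0,-0.0005,0.0028,0],[1,0,-0.0005,0.0034,0],[1,0,-0.0005,0.004,0],[1,0,-0.0005,0.0046,0],[1,0,-0.0005,0.0052,0],[1,0,-0.0005,0.0058,0],[1,0,-0.0005,0.0064,0],[1,0,-0.0005,0.007,0],[1,0,-0.0005,0.0076,0],[1,0,-0.0005,0.0082,0]],
])

```text
clock: 13.9
tool_pos: [0.5996, 0.1607, 0.181]
eef_rot: [2.502, 1.898, 0.004]
ft_force: [-2.9, 0.4, 11.0]
width: 0.148
finger_force: 59.8
```

Request:
apply_moves([
  [[1,0,-0.0002,0.0006,0],[1,0,-0.0004,0.0012,0],[1,0,-0.0006,0.0018,0],[1,0,-0.0007,0.0024,0],[1,0,-0.0007,0.003,0],[1,0,-0.0007,0.0036,0],[1,0,-0.0007,0.0042,0],[1,0,-0.0007,0.0048,0],[1,0,-0.0007,0.0054,0],[1,0,-0.0007,0.006,0],[1,0,-0.0007,0.0066,0],[1,0,-0.0007,0.0072,0],[1,0,-0.0007,0.0078,0],[1,0,-0.0007,0.0084,0],[1,0,-0.0007,0.009,0],[1,0,-0.0007,0.0096,0],[1,0,-0.0007,0.0102,0],[1,0,-0.0007,0.0108,0]],
])

```text
clock: 15.7
tool_pos: [0.5994, 0.1607, 0.1704]
eef_rot: [2.502, 1.897, 0.005]
ft_force: [-1.9, 0.5, 11.0]
width: 0.145
finger_force: 59.8
```

Request:
apply_moves([
  [[1,0,-0.0002,0.0006,0],[1,0,-0.0004,0.0012,0],[1,0,-0.0005,0.0018,0],[1,0,-0.0005,0.0024,0],[1,0,-0.0005,0.003,0],[1,0,-0.0005,0.0036,0],[1,0,-0.0005,0.0042,0],[1,0,-0.0005,0.0048,0],[1,0,-0.0005,0.0054,0],[1,0,-0.0005,0.006,0],[1,0,-0.0005,0.0066,0],[1,0,-0.0005,0.0072,0],[1,0,-0.0005,0.0078,0],[1,0,-0.0005,0.0084,0],[1,0,-0.0005,0.009,0],[1,0,-0.0005,0.0096,0],[1,0,-0.0005,0.0102,0],[1,0,-0.0005,0.0108,0]],
])

```text
clock: 17.5
tool_pos: [0.5993, 0.1608, 0.1597]
eef_rot: [2.501, 1.897, 0.006]
ft_force: [-1.1, 0.1, 10.8]
width: 0.143
finger_force: 59.9
```

Request:
apply_moves([
  [[1,0,0,0.0005,0],[1,0,0,0.001,0],[1,0,0,0.0015,0],[1,0,0,0.002,0]],
])

```text
clock: 17.9
tool_pos: [0.5993, 0.1608, 0.1576]
eef_rot: [2.501, 1.897, 0.006]
ft_force: [-2.1, 0.2, 10.6]
width: 0.151
finger_force: 59.9
```

Request:
apply_moves([
  [[1,0,0,0.0004,0],[1,0,0,0.0008,0],[1,0,0,0.0012,0],[1,0,0,0.0016,0]],
])

```text
clock: 18.3
tool_pos: [0.5993, 0.1608, 0.156]
eef_rot: [2.501, 1.897, 0.006]
ft_force: [-0.3, -0.3, 10.9]
width: 0.145
finger_force: 59.9
```

Request:
apply_moves([
  [[1,0,0,0.0003,0],[1,0,0,0.0006,0],[1,0,0,0.0009,0],[1,0,0,0.0009,0]],
])

```text
clock: 18.7
tool_pos: [0.5993, 0.1608, 0.1552]
eef_rot: [2.501, 1.897, 0.006]
ft_force: [-1.5, -0.4, 11.4]
width: 0.143
finger_force: 60.0
```

Request:
apply_moves([
  [[1,0,0,0.0003,0],[1,0,0,0.0006,0],[1,0,0,0.0009,0],[1,0,0,0.0009,0]],
])

```text
clock: 19.1
tool_pos: [0.5994, 0.1609, 0.1551]
eef_rot: [2.501, 1.897, 0.006]
ft_force: [-2.8, 0.0, 14.5]
width: 0.15
finger_force: 60.2
```

The hard stop came at TCP z 0.1551, where 0.1555 was expected, so the pin stands on the plate. I'll withdraw straight up.

Request:
apply_moves([
  [[1,0,0.0006,-0.001,0],[1,0,0.0012,-0.003,0],[1,0,0.0014,-0.006,0],[1,0,0.0014,-0.01,0],[1,0,0.0014,-0.015,0],[1,0,0.0014,-0.02,0],[1,0,0.0014,-0.026,0],[1,0,0.0014,-0.032,0],[1,0,0.0014,-0.038,0],[1,0,0.0014,-0.044,0],[1,0,0.0014,-0.05,0],[1,0,0.0014,-0.06,0],[1,0,0.0014,-0.072,0],[1,0,0.0014,-0.084,0],[1,0,0.0014,-0.09,0],[1,0,0.0014,-0.092,0],[1,0,0.0014,-0.092,0]],
])

```text
clock: 20.8
tool_pos: [0.5989, 0.1602, 0.2439]
eef_rot: [2.503, 1.898, 0.0]
ft_force: [1.0, 0.5, -1.5]
width: 0.143
finger_force: 58.4
```

```bash
python3 - <<'E'
from h import *
s=r.sense(); print(s["tool_pos"],s["ft_force"],s["width"]*85,s["clock"])
a=np.radians(-15.8)
print(delta([.600,-.25,.241],(np.cos(a),np.sin(a))),delta([.5016,-.2685,.243])[0])
E
```

```text
[0.59888778 0.16023217 0.24392092] [ 1.02137138  0.54235693 -1.52537698] 12.193652861993888 20.8
(array([-0.3947,  0.1117,  0.003 ]), np.float64(0.0028238927123793722), array([0.5989, 0.1602, 0.2439]), array([[ 0.27 ,  0.963,  0.   ],
       [ 0.963, -0.27 , -0.   ],
       [-0.   ,  0.   , -1.   ]])) [-0.4391  0.0219  0.001 ]
```

Request:
apply_moves([
  [[1,-0.007,0.002,0,0],[1,-0.025,0.007,0,0],[1,-0.055,0.015,0,0],[1,-0.095,0.026,0,0],[1,-0.135,0.037,0,0],[1,-0.175,0.048,0,0],[1,-0.215,0.059,0,0],[1,-0.255,0.07,0,0],[1,-0.295,0.081,0,0.003],[1,-0.335,0.092,0,0.003],[1,-0.37,0.102,0,0.003],[1,-0.393,0.105,0,0.003],[1,-0.405,0.09,0,0.003],[1,-0.42,0.06,0,0.003],[1,-0.432,0.036,0,0.003],[1,-0.438,0.025,0.001,0.003],[1,-0.439,0.022,0.001,0.003],[1,-0.439,0.022,0.001,0.003],[1,-0.439,0.022,0.001,0.003]],
])

```text
clock: 22.7
tool_pos: [0.5031, -0.2677, 0.2428]
eef_rot: [2.504, 1.897, 0.002]
ft_force: [0.2, 0.5, -1.6]
width: 0.147
finger_force: 58.8
```

```bash
python3 - <<'E'
from h import *
optics.get_image("top")
s=r.sense(); print(s["tool_pos"],s["ft_force"],s["width"]*85,s["clock"],s["eef_rot"])
print(delta([.5016,-.2685,.182]))
E
```

```text
[ 0.50305368 -0.26763598  0.24268405] [-0.02911658  0.16211244 -1.59481982] 12.224192370999585 22.75 [2.50392327e+00 1.89696855e+00 1.55211909e-03]
(array([-0.0013, -0.0012,  0.0607]), None, array([ 0.5031, -0.2676,  0.2427]), array([[ 0.271,  0.963,  0.001],
       [ 0.963, -0.271,  0.   ],
       [ 0.001,  0.001, -1.   ]]))
```

Request:
apply_moves([
  [[1,-0.0013,-0.0012,0.008,0],[1,-0.0013,-0.0012,0.02,0],[1,-0.0013,-0.0012,0.034,0],[1,-0.0013,-0.0012,0.047,0],[1,-0.0013,-0.0012,0.056,0],[1,-0.0013,-0.0012,0.06,0],[1,-0.0013,-0.0012,0.0605,0],[1,-0.0013,-0.0012,0.0605,0]],
])

```text
clock: 23.55
tool_pos: [0.5005, -0.2695, 0.1825]
eef_rot: [2.505, 1.894, 0.0]
ft_force: [0.1, 0.3, -2.5]
width: 0.146
finger_force: 58.8
```

```bash
python3 - <<'E'
from h import *
im,_=optics.get_image("side"); s=r.sense(); print(s["tool_pos"],s["ft_force"],s["clock"])
print(proj("side",s["tool_pos"]-[0,0,.0965]),proj("side",[.5009,-.2698,.076]))
t,_=optics.get_image("top")
print(proj("top",s["tool_pos"]-[0,0,.0965]),proj("top",[.5009,-.2698,.076]))
o=np.hstack([cv2.resize(im[235:285,197:247],(400,400),interpolation=cv2.INTER_CUBIC),cv2.resize(t[215:265,345:395],(400,400),interpolation=cv2.INTER_CUBIC)])
cv2.imwrite("pics/c6.png",o[:,:,::-1])
print(delta([.5016,-.2685,.12]))
E
```

```text
[ 0.50069098 -0.26953152  0.18278711] [-0.93675016 -1.21832935 -1.34707211] 23.6
[222.77853882 266.39197706] [223.19714777 270.65036163]
[365.1348979  238.60816996] [363.90131995 238.41634551]
(array([0.0013, 0.0005, 0.0629]), None, array([ 0.5007, -0.2696,  0.1829]), array([[ 0.272,  0.962,  0.001],
       [ 0.962, -0.272, -0.001],
       [-0.   ,  0.001, -1.   ]]))
```

View pics/c6.png

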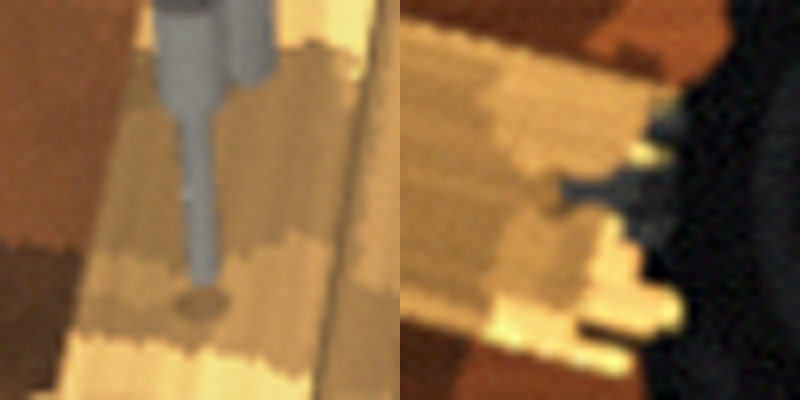

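The side crop shows the tip at (203,283) over the hole at (202,300). The top crop has the tip at (565,190) and the hole at (545,192). Allowing for the 10 mm still to drop, both views put the tip about 2.5 mm short in +y, so I'll correct that and lower gently.

Request:
apply_moves([
  [[1,0.0012,-0.0005,0,0],[1,0.0024,-0.0009,0,0],[1,0.0024,-0.0009,0.002,0],[1,0.0024,-0.0009,0.004,0],[1,0.0024,-0.0009,0.006,0],[1,0.0024,-0.0009,0.0075,0],[1,0.0024,-0.0009,0.0075,0]],
])

```text
clock: 24.35
tool_pos: [0.4997, -0.2667, 0.1743]
eef_rot: [-2.505, -1.894, 0.001]
ft_force: [-1.0, -0.3, -1.3]
width: 0.147
finger_force: 58.8
```

Request:
apply_moves([
  [[1,0,0,0.0006,0],[1,0,0,0.0012,0],[1,0,0,0.0018,0],[1,0,0,0.0024,0],[1,0,0,0.003,0],[1,0,0,0.0036,0],[1,0,0,0.0036,0]],
])

```text
clock: 25.05
tool_pos: [0.4999, -0.2668, 0.171]
eef_rot: [-2.506, -1.895, 0.0]
ft_force: [0.3, 0.8, -0.8]
width: 0.148
finger_force: 58.8
```

Request:
apply_moves([
  [[1,0,0,0.0006,0],[1,0,0,0.0012,0],[1,0,0,0.0018,0],[1,0,0,0.0024,0],[1,0,0,0.003,0],[1,0,0,0.0036,0],[1,0,0,0.004,0],[1,0,0,0.004,0]],
])

```text
clock: 25.85
tool_pos: [0.5, -0.2668, 0.167]
eef_rot: [-2.506, -1.895, 0.0]
ft_force: [-1.1, -0.1, -2.3]
width: 0.145
finger_force: 58.8
```

Request:
apply_moves([
  [[1,0,0,0.002,0],[1,0,0,0.005,0],[1,0,0,0.008,0],[1,0,0,0.012,0],[1,0,0,0.016,0],[1,0,0,0.02,0],[1,0,0,0.024,0],[1,0,0,0.028,0],[1,0,0,0.032,0],[1,0,0,0.036,0],[1,0,0,0.039,0],[1,0,0,0.041,0],[1,0,0,0.0425,0],[1,0,0,0.0425,0]],
])

```text
clock: 27.25
tool_pos: [0.4999, -0.2668, 0.1245]
eef_rot: [-2.506, -1.895, 0.0]
ft_force: [0.6, 0.2, -1.1]
width: 0.143
finger_force: 58.8
```

Request:
apply_moves([
  [[1,0,0,0.001,0],[1,0,0,0.002,0],[1,0,0,0.003,0],[1,0,0,0.0035,0],[1,0,0,0.004,0],[1,0,0,0.0044,0],[1,0,0,0.0044,0]],
])

```text
clock: 27.95
tool_pos: [0.5, -0.2669, 0.1206]
eef_rot: [2.506, 1.895, -0.0]
ft_force: [-0.4, -0.0, 1.3]
width: 0.148
finger_force: 58.8
```

It is seated. I'll release gradually, then check before rising.

Request:
apply_moves([
  [[0.84,0,0,0,0],[0.82,0,0,0,0],[0.8,0,0,0,0],[0.77,0,0,0,0],[0.74,0,0,0,0],[0.65,0,0,0,0],[0.55,0,0,0,0],[0.4,0,0,0,0],[0.2,0,0,0,0],[0,0,0,0,0],[0,0,0,0,0],[0,0,0,0,0],[0,0,0,0,0]],
], newtons=30)

```text
clock: 29.25
tool_pos: [0.5, -0.2668, 0.1202]
eef_rot: [2.506, 1.895, -0.0]
ft_force: [-0.5, 0.4, -0.2]
width: 1.003
finger_force: 0.0
```

Request:
apply_moves([
  [[0,0,0,-0.005,0],[0,0,0,-0.015,0],[0,0,0,-0.03,0],[0,0,0,-0.05,0],[0,0,0,-0.075,0],[0,0,0,-0.1,0],[0,0,0,-0.125,0],[0,-0.02,-0.03,-0.145,0],[0,-0.05,-0.06,-0.15,0],[0,-0.09,-0.1,-0.15,0],[0,-0.12,-0.13,-0.15,0],[0,-0.14,-0.15,-0.15,0],[0,-0.15,-0.16,-0.15,0],[0,-0.15,-0.16,-0.15,0],[0,-0.15,-0.16,-0.15,0]],
])

```text
clock: 30.75
tool_pos: [0.3061, -0.3673, 0.2713]
eef_rot: [2.504, 1.894, 0.001]
ft_force: [-0.2, 0.2, -0.7]
width: 1.002
finger_force: 0.0
```

```bash
python3 - <<'E'
from h import *
o=[]
for n in("side","top"):
    im,d=optics.get_image(n); o.append(im); P=cloud(n,d)
    im0=np.load(n+"0.npz")["im"]
    print(n,"changed px near spool/tin/stand:",[int((np.abs(im.astype(int)-im0).max(2)[b:b+h,a:a+w]>60).sum()) for a,b,w,h in ([(140,180,30,40),(300,165,40,45)] if n=="side" else [(205,285,35,35),(212,95,45,45)])])
T=o[1];t=T.mean(2)
for (a,c) in [(297,219),(338,229),(378,240)]:
    q=t[c-7:c+8,a-7:a+8]; m=np.clip(q-200,0,None); m=m*(cv2.cvtColor(T,cv2.COLOR_RGB2HSV)[c-7:c+8,a-7:a+8,1]<60); vv,uu=np.indices(q.shape)
    u=(m*uu).sum()/m.sum()+a-7;v=(m*vv).sum()/m.sum()+c-7; print(u,v,onplane("top",u,v,.171))
cv2.imwrite("pics/c7.png",np.hstack([cv2.resize(o[0][80:330,140:345],(400,488)),cv2.resize(T[90:290,25:395],(400,216)).repeat(1,0) if 0 else cv2.copyMakeBorder(cv2.resize(T[90:320,100:395],(400,312)),0,176,0,0,cv2.BORDER_CONSTANT)])[:,:,::-1])
E
```

```text
side changed px near spool/tin/stand: [0, 0]
top changed px near spool/tin/stand: [0, 0]
297.1945870275315 218.55832944470367 [ 0.5356937 -0.144641   0.171    ]
337.79305740987985 228.99866488651534 [ 0.51799768 -0.20750009  0.171     ]
377.8862419700214 239.4127408993576 [ 0.50048884 -0.26911671  0.171     ]
```

View pics/c7.png

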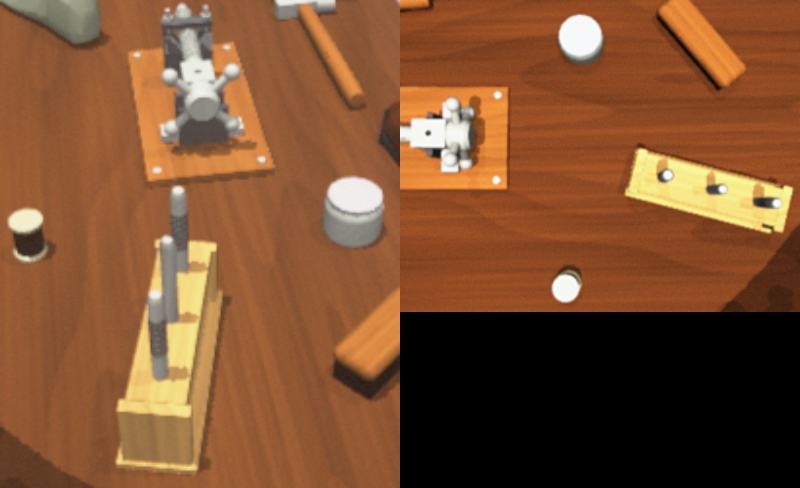

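The picture shows the drift upright in its own hole at crop (158,340), with its top within 1 mm of where it started. The other punches, the spool and the tin have not moved, and the arm is clear.

```bash
python3 -c "
from plant import order
print(order.sign_off())"
```

```text
the job is handed in; nothing more can be done
None
```

The job is handed in: the pin was driven out to its hard stop on the plate with a peak push of about 16–17 N, the drift is upright in its own rack hole within about 1 mm of its start, and nothing else moved; the judge's verdict was not shown.

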